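# Shut the propagator vents

### The job

Close the seedling propagator up for the night: with a fingertip, push both blue vent shutters on top of its clear cover fully shut, each out to the stop at its own end of the cover. Only push them, gently: do not pinch them, and do not lift, tip or shove the loose cover on its tray. Leave the small seed dish lying on the cover, and everything standing around the propagator, where it is.

Things in the scene. Friction and masses are not known exactly. Their poses are not given: they have to be found in the camera images.
- tray: Black seed tray of the propagator, 260 mm (its x) by 400 mm (its y), rim 60 mm high, with compost and seedlings; too heavy to move. Origin: centre of its underside on the bench, z up. Its long side is y; it is turned by up to about 26 degrees.
- cover: Clear rigid cover, about 0.6 kg, loose: flange 244 (x) by 384 mm (y) on the tray's ledge 52 mm above the bench, 2 mm play inside the lip; over about 7 N sideways at its top starts to tip it. 115 mm high; flat top 194 (x) by 320 mm (y), 167 mm above the bench. Origin: centre of its underside; axes as the tray's (z up, y along the length).
- vent_a (a joint): How far the shutter of vent A (cover +y end) is open, m: 0 = fully shut against its end stop, 0.030 = fully open. Starts between 0.016 and 0.030. Closing moves it towards cover +y (outwards, away from the middle of the cover). It stays where it is left; about 1.5 N moves it.
- vent_b (a joint): The same for vent B (cover -y end). Closing moves it towards cover -y (outwards, away from the middle of the cover).
- vent_a_ridge (a point): Vent A, at the cover's +y end: blue shutter plate 60 (x) by 36 mm (y), 3 mm thick, between black rails. Across its middle stands a thumb ridge 44 mm long (x), 8 mm thick (y), 16 mm high; this point is the centre of the ridge's top, 186.5 mm above the bench (plate's top 16 mm, rails' top 14.5 mm below it). Shut: at cover (0, +0.115) m; each mm open is 1 mm nearer the middle. Axes as the cover's.
- vent_b_ridge (a point): Vent B, at the cover's -y end: shutter and ridge as vent A's; this point is the centre of its ridge's top. Shut: at cover (0, -0.115) m; each mm open is 1 mm nearer the middle. Axes as the cover's.
- dish: Small closed clear petri dish of seed, 55 mm across, 14 mm high, 25 g, lying loose on the cover's top between the vents, within 25 mm of its middle in x and 10 mm in y. Origin: centre of its underside. Stays there.
- pot_a: Terracotta pot with a seedling, 70 mm across, pot 60 mm high; bystander at an end of the tray. Origin: centre of its underside.
- pot_b: Black plastic pot with a seedling, 70 mm across, pot 60 mm high; bystander at an end of the tray. Origin: centre of its underside.
- beaker: Empty glass beaker, 68 mm across, 90 mm high; bystander at an end of the tray. Origin: centre of its underside.
- jar: Amber seed jar with a white cap, 56 mm across, 70 mm high; bystander at an end of the tray. Origin: centre of its underside.
- tumbler: Grey-blue drinking bottle, 69 mm across, 195 mm high; bystander behind the tray. Origin: centre of its underside.
- stack: Pile of three 90 mm petri dishes, 45 mm high; bystander behind the tray. Origin: centre of its underside.
Not all that is in view belongs to the job. What is meant by the dish is not brown, and is the larger of those in its own colour.

How it is judged:
By the outcome, as a careful person would: the job done as asked, in the order asked, and still so for the second after the job is handed in, with the robot touching nothing.
It also fails if it takes over 46 s, if anything falls off the work surface, if the arm or the gripper's body presses on something with over 40 N, if the wrist force passes 120 N, or if a joint passes its speed limit or range.

### The arm

A 7-joint arm with a two-finger parallel gripper is mounted at the origin on the work surface. World frame = base frame: x ahead of the robot, y to its left, z up, the work surface at z = 0. Lengths are in m, angles in rad, forces in N, time in s.
With the tool pointing down it reaches from about 0.425 to 0.925 m from the base axis. Payload 6.8 kg.
Tool frame: the origin (TCP) lies midway between the tips of the shut fingers; the grasp point (between the pads) lies bot.grip_point_offset behind it (bot.grip_point_offset is the distance from the TCP to the grasp point, in m); z points along the fingers, y is the line along which they close (so a half turn about z gives the same grasp; the last joint's range is limited). The gripper opens to 85 mm and grips with 20 to 120 N. Pads are 22 mm wide; open, the fingers measure 114 mm over their backs; the gripper's body (76 mm by 85 mm) begins 54 mm behind the grasp point. The pads swing forward as they close: fully open they stand 13 mm farther back than shut.
Start: joints at [-1.31, 0.477, 0.022, 1.555, -0.011, 1.109, -0.083], TCP at [0.243, 0.63, 0.21] pointing down, gripper open.
Joint ranges: [-2.96, 2.96], [-0.34, 2.1], [-1.41, 1.46], [0.24, 2.44], [-1.37, 4.51], [0.17, 1.92], [-2.96, 2.96]. Speed limits (rad/s): [2.39, 2.39, 3.14, 3.14, 3.14, 3.14, 3.14].

### API

Orientations are given as a unit quaternion [w, x, y, z].
In Python, from station import get_obs, cams, job, bot gives the robot as it stands.
- The arm moves only by the tool arm_command, never from a script. Its argument "rows" is a list that holds one entry, the list of rows, each a list of 5 numbers: the finger opening in mm, from 0 to 85.4, then the shift along the world's x, y, z in units of 60 mm (1.0 is 60 mm), then the turn about the world's z in units of 0.08 rad (1.0 is 0.08 rad). In form: [[[grip, x, y, z, turn], ...]]. A call has exactly 10 rows; each row shifts and turns the commanded pose from where the row before left it; what a row does not reach is not made up. A row lasts 1/8 s, in which the tool goes at most 62.5 mm and 10.7 degrees, less where a joint would pass 70% of its speed; a pose out of reach is approached as far as the arm can. A call with a number of a shift or a turn outside -1 to 1 is refused whole. A call with a gripper value outside its range is refused whole. The fingers move at their own pace and stop on an object; "newtons" is the grip in N (left out, the last holds). Time passes only in rows, so rows that do not move let the fingers close, or fill a call up. It gives the time, the measured TCP pose, the force, the opening and the grip force at its end, in the units of the state.
- get_obs(): the state, without advancing time (a new reading comes with each control period).
- cams.read_camera(name): name is "side" or "top" or "wrist"; returns the picture (420x560x3 uint8, red, green, blue); there is no depth.
- cams.camera_params(name): a dict with "K" (3x3 intrinsics, pixels), "k1" (the pictures are not rectified: a ray, as slopes to the right and down, at radius r is drawn at 1 + k1 r^2 times it, then the intrinsics apply), "extrinsics" (4x4, takes a point from camera to world coordinates). Camera axes: x right, y down, z forward; pixel columns grow to the right and rows downward; lengths in m; the calibration is good to about 2 mm. A picture is of the moment at which its call begins: read the wrist's pose just before it. camera_params takes no time and is no camera call; for the wrist camera it gives the pose at the moment of the call.
- job.hand_in(): hands the job in; it is judged then, once.
The state is a dict: "t": time; "q": joint angles; "joint_vel": joint speeds; "joint_torque": joint torques, N m; "eef_pos": TCP position; "tool_rot": TCP orientation; "contact_force": force on the tool from outside, world axes, zero at the start; "torque": the same for the moment, N m; "gripper_width": opening from 0.0 (shut) to 1.0 (fully open); "grasp_force": force on a finger pad.
Only numpy, scipy, OpenCV 4.12 (cv2) and the standard library are available. Lean on these libraries where they do the work, as an engineer would, in place of code of your own. Each camera call takes 0.05 s, during which the arm holds its last target. There are 200 camera calls.

## Working session

There is one attempt and no reset: what is moved stays moved. The work goes in short steps, Python scripts to look and compute and a tool call to move; the robot and the scene stay as the last step left them, time stands still between calls to the robot, and variables do not carry over. Pictures are saved under pics/ and viewed, at most 10 in all, crops included, and the job is handed in when it is done.

Besides the shell and the picture viewer there is one more tool, called after "Request:" as name(argument=value, ...), one argument or row to a line, values as JSON. arm_command: Moves the arm, as the interface text tells. Its arguments: {"type":"object","properties":{"rows":{"type":"array"},"newtons":{"type":"number"}},"required":["rows"]}

```bash
mkdir -p pics
cat > h.py <<'E'
import numpy as np,cv2
from station import get_obs,cams,job,bot
def ray(name,uv,p=None):
    p=p or cams.camera_params(name);K=np.array(p["K"]);T=np.array(p["extrinsics"])
    d=cv2.undistortPoints(np.array(uv,float).reshape(-1,1,2),K,np.array([p["k1"],0,0,0.]))[:,0]
    return T[:3,3],np.c_[d,np.ones(len(d))]@T[:3,:3].T
def atz(name,uv,z,p=None):
    o,d=ray(name,uv,p);return o+d*((z-o[2])/d[:,2])[:,None]
def save(name,f,crop=None,s=1):
    im=cams.read_camera(name)[:,:,::-1]
    if crop: a,b,c,d=crop;im=im[b:d,a:c]
    cv2.imwrite(f,cv2.resize(im,None,fx=s,fy=s,interpolation=cv2.INTER_CUBIC))
E
python3 - <<'E'
from h import *
save("top","pics/top.png",s=1.4);save("side","pics/side.png",s=1.4)
o=get_obs();print(o['eef_pos'],o['tool_rot'],o['contact_force'],bot.grip_point_offset)
for n in("top","side","wrist"):print(n,np.round(cams.camera_params(n)["extrinsics"],3).tolist())
E
```

```text
[0.2431567  0.62906896 0.20943782] [-9.22101977e-05  1.83351928e-01  9.83046986e-01 -8.28370013e-04] [-0.62657232  0.45326705  0.01374385] 0.0187
top [[-0.027, -0.994, 0.103, 0.389], [-1.0, 0.028, 0.011, 0.026], [-0.013, -0.103, -0.995, 1.49], [0.0, 0.0, 0.0, 1.0]]
side [[0.477, -0.659, 0.582, 0.042], [-0.879, -0.362, 0.311, -0.219], [0.006, -0.659, -0.752, 0.799], [0.0, 0.0, 0.0, 1.0]]
wrist [[0.359, 0.884, 0.298, 0.166], [0.933, -0.34, -0.117, 0.659], [-0.002, 0.32, -0.947, 0.373], [0.0, 0.0, 0.0, 1.0]]
```

View pics/top.png

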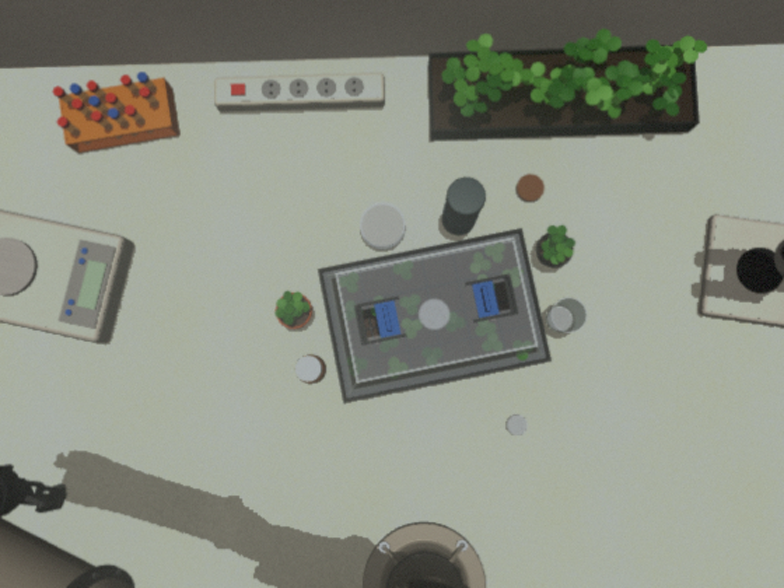

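View pics/side.png

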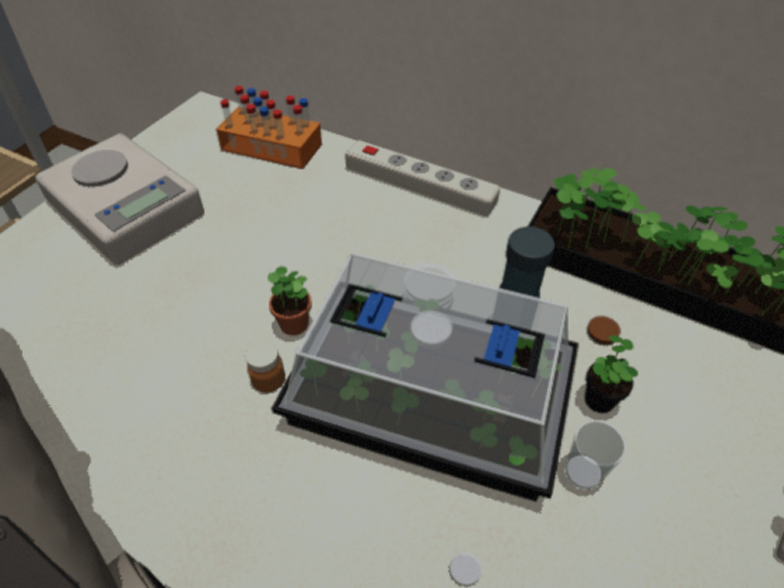

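The top view shows the left vent (A, world +y) ridge near (388,319)/1.4 and the right vent (B) near (487,299)/1.4. The dish is between them at (434,314)/1.4. I'll enlarge this area to get the ridges and edges more closely.

Run:
```python
from h import *
save("top","pics/topc.png",(220,160,400,290),4.4)
```

```text
(no output)
```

View pics/topc.png

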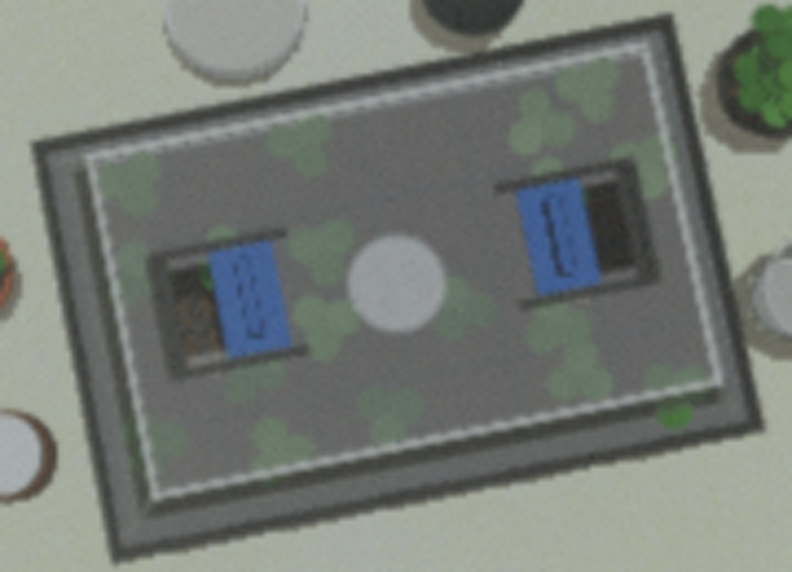

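The crop shows the cover's top corners at (90,156), (648,45), (718,385) and (155,498). The ridge tops are near (248,298) for A and (559,238) for B, the plates are centred at (251,299) and (558,237), and the dish is at (397,283).

Run:
```python
from h import *
f=lambda P:np.array(P,float)/4.4+[220,160]
c=atz("top",f([(90,156),(648,45),(718,385),(155,498)]),.167)[:,:2]
print(c.round(4))
m=c.mean(0);y=(c[0]+c[3]-c[1]-c[2])/2;print(m,np.linalg.norm(y),np.linalg.norm(c[0]-c[3]));y/=np.linalg.norm(y)
yaw=np.arctan2(-y[0],y[1]);x=np.array([y[1],-y[0]]);print("yaw",yaw,"y",y)
for n,p,z in(("A",(251,299),.1705),("B",(558,237),.1705),("Ar",(248,298),.1865),("Br",(559,238),.1865),("dish",(397,283),.181)):
    w=atz("top",f([p]),z)[0,:2];print(n,w,"cover",x@(w-m),y@(w-m))
print("shutA",m+.115*y,"shutB",m-.115*y)
o=get_obs();from scipy.spatial.transform import Rotation as R
q=o['tool_rot'];print(R.from_quat(np.roll(q,-1)).as_matrix().round(3))
```

```text
[[ 0.579   0.1406]
 [ 0.6329 -0.1757]
 [ 0.4404 -0.2061]
 [ 0.3864  0.1082]]
[ 0.50968229 -0.03324344] 0.31986641099032487 0.1952259841183344
yaw 0.16952201540299247 y [-0.16871124  0.98566552]
A [0.4953331  0.05196516] cover 0.00023215020867636433 0.08640804335411961
B [ 0.52519223 -0.12033409] cover 0.0005944467994218379 -0.08845895744472249
Ar [0.49464311 0.05328519] cover -0.00022524229123125437 0.08782556201844369
Br [ 0.52297057 -0.11909116] cover -0.0013856713702909186 -0.08685902163532015
dish [ 0.50107714 -0.02925977] cover -0.007809703815914113 0.005378342332958505
shutA [0.4902805 0.0801081] shutB [ 0.52908408 -0.14659497]
[[-0.933  0.36  -0.   ]
 [ 0.36   0.933 -0.001]
 [-0.    -0.001 -1.   ]]
```

Request:
arm_command(
  rows=[
    [[0,0.33,-0.75,0.08,-1],[0,0.33,-0.75,0.08,-1],[0,0.33,-0.75,0.08,-1],[0,0.33,-0.75,0.08,-1],[0,0.33,-0.75,0.08,-1],[0,0.33,-0.75,0.08,-1],[0,0.33,-0.75,0.08,-1],[0,0.33,-0.75,0.08,-1],[0,0.33,-0.75,0.08,-1],[0,0.33,-0.75,0.08,-1]],
  ],
)

```text
t: 1.4
eef_pos: [0.4416, 0.178, 0.2585]
tool_rot: [-0.0, 0.553, 0.833, 0.0]
contact_force: [1.8, 0.6, -0.0]
gripper_width: -0.001
grasp_force: 0.0
```

Request:
arm_command(
  rows=[
    [[0,0.25,-0.61,0,-0.8],[0,0.25,-0.61,0,-0.8],[0,0.25,-0.6,0,-0.8],[0,0.2,-0.6,0,-0.5],[0,0,0,0,0],[0,0,0,0,0],[0,0,0,0,0],[0,0,0,0,0],[0,0,0,0,0],[0,0,0,0,0]],
  ],
)

```text
t: 2.65
eef_pos: [0.4983, 0.0346, 0.2583]
tool_rot: [0.0, 0.644, 0.765, 0.0]
contact_force: [0.3, 1.0, 0.2]
gripper_width: 0.0
grasp_force: 0.0
```

```bash
cat > st.py <<'E'
from h import *
from scipy.spatial.transform import Rotation as R
m=np.array([.5097,-.0332]);y=np.array([-.1687,.9857]);x=np.array([y[1],-y[0]])
def st():
    o=get_obs();M=R.from_quat(np.roll(o['tool_rot'],-1)).as_matrix();d=o['eef_pos'][:2]-m
    print("t",round(o['t'],2),"tcp",o['eef_pos'].round(4),"cover xy",(x@d).round(4),(y@d).round(4),"tooly ang",np.degrees(np.arctan2(M[1,1],M[0,1])).round(2),"tilt",M[2].round(3),"F",o['contact_force'].round(2),"w",o['gripper_width'])
E
python3 - <<'E'
from st import *
st();save("wrist","pics/w1.png",s=1.4)
E
```

```text
t 2.65 tcp [0.4983 0.0346 0.2583] cover xy 0.0002 0.0688 tooly ang 9.77 tilt [ 0.  0. -1.] F [0.27 1.03 0.24] w 0.0003044227914325772
```

View pics/w1.png

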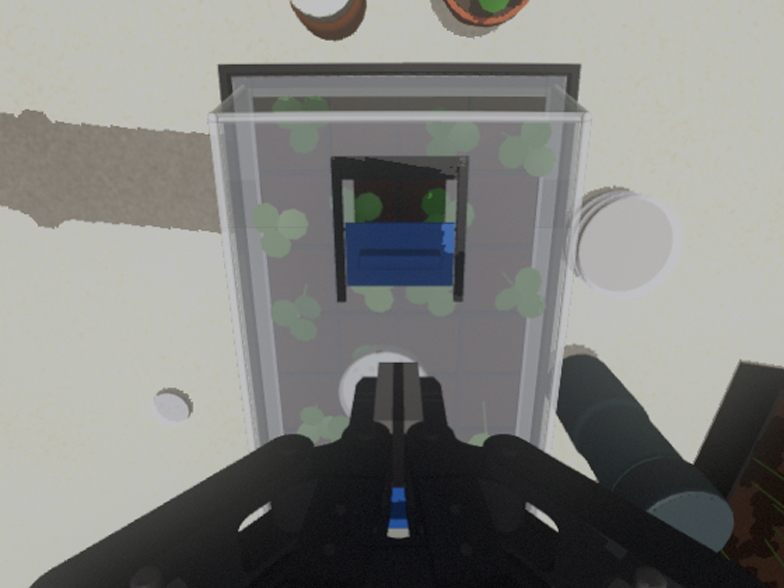

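The wrist view shows vent A ahead of the fingers and lined up with them. The ridge's top is about (360–441, 250–258), and the dish is under the back of the fingers. I'll check it by calibration.

Run:
```python
from st import *
save("wrist","pics/w1c.png",(225,90,345,280),4)
im=cv2.imread("pics/w1c.png");cv2.imwrite("pics/w1c.png",im[:590])
for p,z in(((400,250),.1865),((400,258),.1865),((400,270),.1705),((400,223),.1705),((400,286),.1705),((400,118),.167)):
    w=atz("wrist",[np.array(p)/1.4],z)[0,:2]-m;print(p,x@w,y@w)
```

```text
(400, 250) 0.0010150235702653483 0.09418179289329023
(400, 258) 0.0010291679847400817 0.08989782073510824
(400, 270) 0.0011401801481327098 0.07877927141335928
(400, 223) 0.0010524739413752633 0.1053909584398131
(400, 286) 0.0011716058959863936 0.0693161847221303
(400, 118) 0.0008939556117219504 0.15947134131528093
```

View pics/w1c.png

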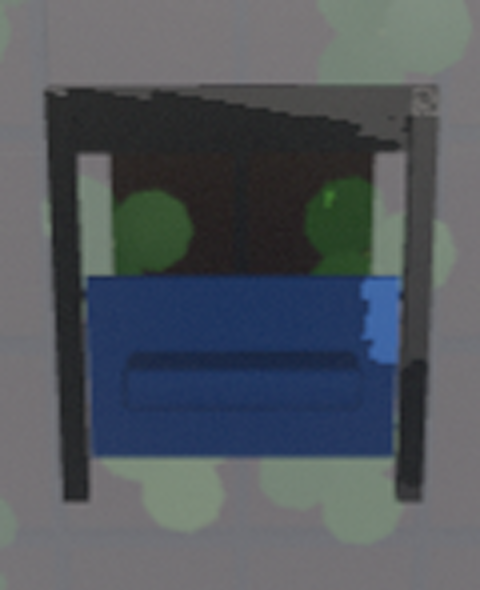

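Request:
arm_command(
  rows=[
    [[0,0.014,-0.08,0,0],[0,0,0,-0.3,0],[0,0,0,-0.3,0],[0,0,0,-0.25,0],[0,0,0,-0.2,0],[0,0,0,-0.15,0],[0,0,0,-0.1,0],[0,0,0,-0.06,0],[0,0,0,0,0],[0,0,0,0,0]],
  ],
)

```text
t: 4.0
eef_pos: [0.4994, 0.0296, 0.177]
tool_rot: [0.0, 0.645, 0.765, 0.0]
contact_force: [-0.6, -0.0, -0.3]
gripper_width: -0.001
grasp_force: 0.0
```

```bash
python3 -c "
from st import *
st()"
```

```text
t 4.0 tcp [0.4994 0.0296 0.177 ] cover xy 0.0005 0.0637 tooly ang 9.74 tilt [ 0.     0.001 -1.   ] F [-0.64 -0.03 -0.34] w -0.0008548371656641713
```

Request:
arm_command(
  rows=[
    [[0,-0.008,0.05,0,0],[0,-0.008,0.05,0,0],[0,-0.008,0.05,0,0],[0,-0.008,0.05,0,0],[0,-0.008,0.05,0,0],[0,-0.009,0.05,0,0],[0,-0.009,0.05,0,0],[0,-0.009,0.05,0,0],[0,-0.009,0.05,0,0],[0,-0.009,0.05,0,0]],
  ],
)

```text
t: 5.25
eef_pos: [0.494, 0.0598, 0.1767]
tool_rot: [-0.0, 0.645, 0.765, 0.0]
contact_force: [0.3, 0.1, 0.5]
gripper_width: 0.0
grasp_force: 0.0
```

Run:
```python
from st import *
st();save("wrist","pics/w2.png",s=1.4);st()
```

```text
t 5.25 tcp [0.494  0.0598 0.1767] cover xy 0.0002 0.0943 tooly ang 9.74 tilt [ 0. -0. -1.] F [0.35 0.09 0.45] w 9.672098435027151e-05
t 5.3 tcp [0.494  0.0603 0.1767] cover xy 0.0003 0.0948 tooly ang 9.77 tilt [ 0. -0. -1.] F [ 0.28 -0.09 -0.2 ] w 0.0023717818597059916
```

View pics/w2.png

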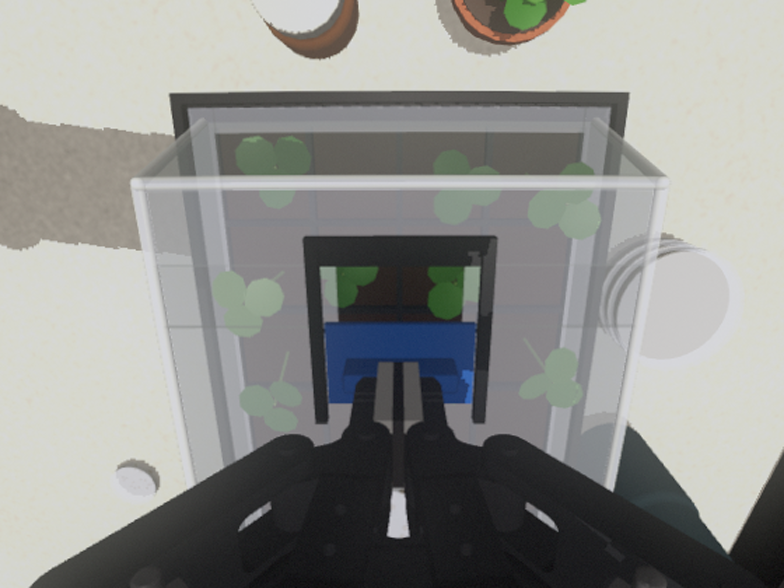

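The finger is now behind the ridge, but there is still a gap between the plate's outer edge (row 323) and the end stop (about row 266).

Run:
```python
from st import *
for p,z in(((400,323),.1705),((400,403),.1705),((365,361),.1865),((400,266),.1705),((400,184),.167)):
    w=atz("wrist",[np.array(p)/1.4],z)[0,:2]-m;print(p,x@w,y@w)
```

```text
(400, 323) 0.0008189399873226217 0.10665406455492907
(400, 403) 0.0009560859929502493 0.07024294522067459
(365, 361) -0.012122906124931044 0.09812957723242823
(400, 266) 0.0007322706528917062 0.12999009230651473
(400, 184) 0.0006380011495685306 0.16014061304406965
```

Run:
```python
from st import *
p=cams.camera_params("wrist");T=np.linalg.inv(p["extrinsics"])
def proj(w,p=p,T=T):
    r=R.from_matrix(T[:3,:3]).as_rotvec()
    return cv2.projectPoints(np.array([w],float),r,T[:3,3],np.array(p["K"]),np.array([p["k1"],0,0,0.]))[0].ravel()*1.4
e=get_obs()['eef_pos']
for dx in(-.0145,0,.0145):
  for dy in(-.011,0,.011): print(dx,dy,proj(np.r_[e[:2]+x*dx+y*dy,e[2]]).round())
print("tool->cam",(T@np.r_[e,1]).round(4))
save("side","pics/s2.png",(200,170,440,350),3.3)
st()
```

```text
-0.0145 -0.011 [362. 382.]
-0.0145 0 [361. 357.]
-0.0145 0.011 [361. 331.]
0 -0.011 [399. 382.]
0 0 [399. 357.]
0 0.011 [399. 331.]
0.0145 -0.011 [435. 382.]
0.0145 0 [436. 357.]
0.0145 0.011 [437. 331.]
tool->cam [4.000e-04 2.570e-02 1.816e-01 1.000e+00]
t 5.35 tcp [0.494  0.0601 0.1767] cover xy 0.0003 0.0946 tooly ang 9.77 tilt [ 0.  0. -1.] F [-0.02 -0.83 -1.65] w 0.00031303721215345393
```

View pics/s2.png

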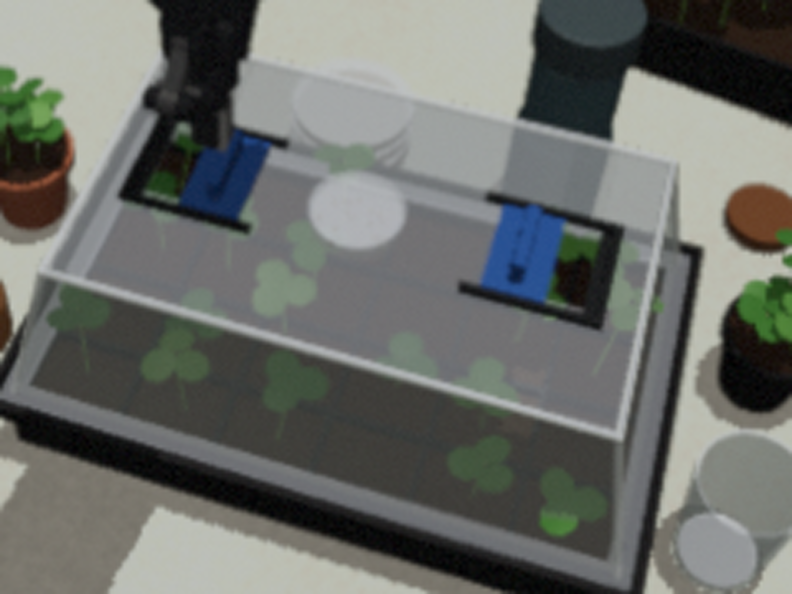

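Run:
```python
from st import *
def pr(name,w):
    p=cams.camera_params(name);T=np.linalg.inv(p["extrinsics"])
    return cv2.projectPoints(np.array(w,float),R.from_matrix(T[:3,:3]).as_rotvec(),T[:3,3],np.array(p["K"]),np.array([p["k1"],0,0,0.]))[0][:,0]
def C(a,b,z): return np.r_[m+x*a+y*b,z]
e=get_obs()['eef_pos'];out=[]
for n,(u,v,s) in(("wrist",(220,215,6.4)),("side",(235,185,9))):
    im=cams.read_camera(n)[:,:,::-1]
    w,h=(130,92) if n=="wrist" else (60,65)
    im=cv2.resize(im[v:v+h,u:u+w],(int(w*s*.6) if 0 else (400),590 if 0 else int(h*400/w)),interpolation=cv2.INTER_CUBIC);s=400/w
    f=lambda P:((P-[u,v])*s).round().astype(int)
    if n=="wrist": print("wrist s",s)
    for z,c in((.1705,(0,255,255)),(.1865,(0,255,0))):
        P=f(pr(n,[C(a,b,z) for a,b in((-.022,.0844),(.022,.0844),(.022,.0924),(-.022,.0924))]));cv2.polylines(im,[P],True,c,1)
    for k in(0,.01,.02,.03):
        q=f(pr(n,[e+[0,0,k]]))[0];cv2.circle(im,tuple(int(i) for i in q),3,(0,0,255) if k==0 else (255,0,255),-1)
    out.append(im)
H=max(i.shape[0] for i in out)
cv2.imwrite("pics/cmp.png",np.hstack([cv2.copyMakeBorder(i,0,H-i.shape[0],0,0,0) for i in out]));print(H)
```

```text
wrist s 3.076923076923077
433
```

View pics/cmp.png

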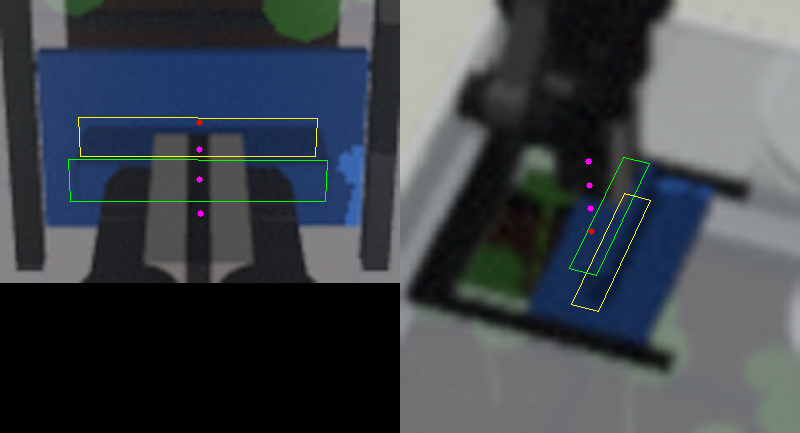

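The fingertip covers both the ridge's top and its outer face, so the pads are passing over the ridge. The real tip sits higher than the reported TCP, by roughly 15–24 mm. The shutter hasn't moved. I'll back off and measure the tip.

Request:
arm_command(
  rows=[
    [[0,0.009,-0.053,0,0],[0,0.009,-0.053,0,0],[0,0.009,-0.053,0,0],[0,0.009,-0.053,0,0],[0,0.009,-0.053,0,0],[0,0.009,-0.053,0,0],[0,0.009,-0.053,0,0],[0,0.009,-0.053,0,0],[0,0.009,-0.053,0,0],[0,0.009,-0.053,0,0]],
  ],
)

```text
t: 6.7
eef_pos: [0.4995, 0.0276, 0.1767]
tool_rot: [0.0, 0.645, 0.765, 0.0]
contact_force: [0.5, -0.7, 0.4]
gripper_width: -0.001
grasp_force: 0.0
```

```bash
cat >> st.py <<'E'
def pr(name,w):
    p=cams.camera_params(name);T=np.linalg.inv(p["extrinsics"])
    return cv2.projectPoints(np.array(w,float),R.from_matrix(T[:3,:3]).as_rotvec(),T[:3,3],np.array(p["K"]),np.array([p["k1"],0,0,0.]))[0][:,0]
E
python3 - <<'E'
from st import *
st();e=get_obs()['eef_pos'];out=[]
for n in("side","top"):
    c=pr(n,[e+[0,0,.02]])[0].round().astype(int);w=25 if n=="top" else 35;u,v=c-w
    im=cams.read_camera(n)[v:v+2*w,u:u+2*w,::-1];s=400/(2*w)
    im=cv2.resize(im,(400,400),interpolation=cv2.INTER_CUBIC)
    im=cv2.convertScaleAbs(im,alpha=1.8)
    for k,col in((0,(0,0,255)),(.02,(0,255,0))):
        P=((pr(n,[np.r_[e[:2]+x*a+y*b,e[2]+k] for a,b in((-.0145,-.011),(.0145,-.011),(.0145,.011),(-.0145,.011))])+.5-[u,v])*s).round().astype(int);cv2.polylines(im,[P],True,col,1)
    out.append(im)
cv2.imwrite("pics/tip.png",np.hstack(out))
E
```

```text
t 6.7 tcp [0.4995 0.0276 0.1767] cover xy 0.0002 0.0617 tooly ang 9.74 tilt [-0.  0. -1.] F [ 0.52 -0.69  0.44] w -0.0012330028956108387
```

View pics/tip.png

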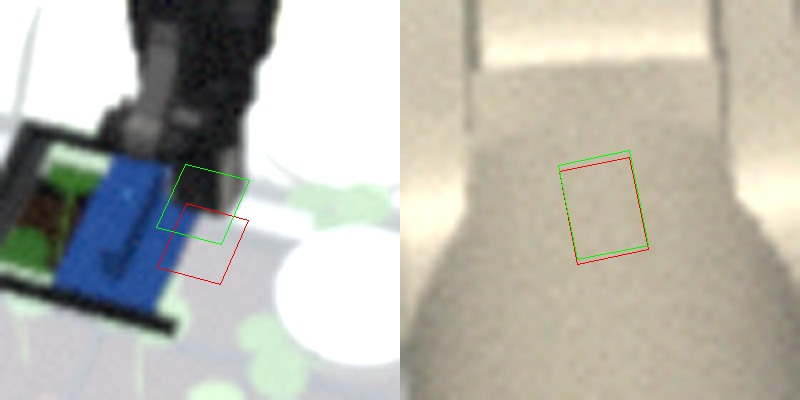

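The tip's lower end is about 20–24 mm above the reported TCP, so the pads were clearing the ridge. I'll go down 21 mm, then push in short strokes while watching the force.

Request:
arm_command(
  rows=[
    [[0,0,0,-0.1,0],[0,0,0,-0.1,0],[0,0,0,-0.06,0],[0,0,0,-0.05,0],[0,0,0,-0.04,0],[0,0,0,0,0],[0,0,0,0,0],[0,-0.008,0.05,0,0],[0,-0.008,0.05,0,0],[0,-0.008,0.05,0,0]],
  ],
)

```text
t: 8.05
eef_pos: [0.498, 0.0372, 0.1557]
tool_rot: [0.0, 0.644, 0.765, 0.0]
contact_force: [-0.6, 0.1, -0.4]
gripper_width: -0.003
grasp_force: 0.0
```

Request:
arm_command(
  rows=[
    [[0,-0.008,0.05,0,0],[0,-0.008,0.05,0,0],[0,-0.008,0.05,0,0],[0,-0.008,0.05,0,0],[0,0,0,0,0],[0,0,0,0,0],[0,0,0,0,0],[0,0,0,0,0],[0,0,0,0,0],[0,0,0,0,0]],
  ],
)

```text
t: 9.3
eef_pos: [0.4961, 0.0488, 0.1557]
tool_rot: [-0.0, 0.645, 0.765, 0.0]
contact_force: [0.7, 0.9, -0.3]
gripper_width: 0.002
grasp_force: 0.0
```

```bash
cat >> st.py <<'E'
def edge(s0,lo,hi,n="wrist",z=.1705,dx=(-.026,.026)):
    "brightness/blue profile along cover y at plate flanks -> blue extent"
    im=cams.read_camera(n).astype(float);ys=np.arange(lo,hi,.0005)*s0
    r=[]
    for a in(dx[0],-.02,.02,dx[1]):
        P=pr(n,[np.r_[m+x*a+y*b,z] for b in ys]).astype(np.float32)
        c=cv2.remap(im.astype(np.float32),P[None,:,0],P[None,:,1],cv2.INTER_LINEAR)[0]
        bl=(c[:,2]-c[:,0])>25
        r.append((a,ys[bl].min().round(4),ys[bl].max().round(4)) if bl.any() else (a,))
    print(r)
E
python3 - <<'E'
from st import *
st();edge(1,.05,.15)
E
```

```text
t 9.3 tcp [0.4961 0.0488 0.1557] cover xy 0.0004 0.0831 tooly ang 9.74 tilt [ 0.  0. -1.] F [ 0.71  0.89 -0.29] w 0.001752410330776681
[(-0.026, np.float64(0.0805), np.float64(0.1175)), (-0.02, np.float64(0.0805), np.float64(0.1175)), (0.02, np.float64(0.081), np.float64(0.1175)), (0.026, np.float64(0.081), np.float64(0.1175))]
```

The ridge is now being pushed: the plate's centre went from 0.0877 to 0.099 (shut is 0.115), with little force. I'll continue.

Request:
arm_command(
  rows=[
    [[0,-0.007,0.04,0,0],[0,-0.007,0.04,0,0],[0,-0.007,0.04,0,0],[0,-0.007,0.04,0,0],[0,-0.007,0.04,0,0],[0,-0.005,0.03,0,0],[0,0,0,0,0],[0,0,0,0,0],[0,0,0,0,0],[0,0,0,0,0]],
  ],
)

```text
t: 10.6
eef_pos: [0.4937, 0.0627, 0.1557]
tool_rot: [-0.0, 0.645, 0.765, 0.0]
contact_force: [-0.1, 0.0, -0.2]
gripper_width: -0.002
grasp_force: 0.0
```

Run:
```python
from st import *
st();edge(1,.05,.16)
```

```text
t 10.6 tcp [0.4937 0.0627 0.1557] cover xy 0.0004 0.0972 tooly ang 9.74 tilt [ 0.  0. -1.] F [-0.08  0.04 -0.23] w -0.0024201746920033762
[(-0.026, np.float64(0.0945), np.float64(0.131)), (-0.02, np.float64(0.0945), np.float64(0.131)), (0.02, np.float64(0.095), np.float64(0.1315)), (0.026, np.float64(0.095), np.float64(0.131))]
```

Request:
arm_command(
  rows=[
    [[0,-0.002,0.01,0,0],[0,0,0,0,0],[0,-0.002,0.01,0,0],[0,0,0,0,0],[0,-0.002,0.01,0,0],[0,0,0,0,0],[0,0,0.005,0,0],[0,0,0,0,0],[0,0,0,0,0],[0,0,0,0,0]],
  ],
)

```text
t: 11.9
eef_pos: [0.4933, 0.0647, 0.1557]
tool_rot: [-0.0, 0.645, 0.765, 0.0]
contact_force: [1.1, -1.0, -0.1]
gripper_width: 0.001
grasp_force: 0.6
```

Run:
```python
from st import *
for i in range(3): st();edge(1,.05,.16)
```

```text
t 11.9 tcp [0.4933 0.0647 0.1557] cover xy 0.0004 0.0993 tooly ang 9.74 tilt [ 0. -0. -1.] F [ 1.13 -0.98 -0.08] w 0.0011552586396321503
[(-0.026, np.float64(0.0965), np.float64(0.133)), (-0.02, np.float64(0.0965), np.float64(0.133)), (0.02, np.float64(0.0965), np.float64(0.133)), (0.026, np.float64(0.0965), np.float64(0.133))]
t 11.95 tcp [0.4933 0.0647 0.1557] cover xy 0.0004 0.0993 tooly ang 9.74 tilt [ 0. -0. -1.] F [-0.08 -1.81  0.5 ] w 0.0005862242545902662
[(-0.026, np.float64(0.0965), np.float64(0.133)), (-0.02, np.float64(0.0965), np.float64(0.133)), (0.02, np.float64(0.0965), np.float64(0.133)), (0.026, np.float64(0.0965), np.float64(0.133))]
t 12.0 tcp [0.4933 0.0648 0.1557] cover xy 0.0004 0.0993 tooly ang 9.74 tilt [ 0. -0. -1.] F [0.78 0.06 0.34] w -0.0019209663065466263
[(-0.026, np.float64(0.0965), np.float64(0.133)), (-0.02, np.float64(0.0965), np.float64(0.133)), (0.02, np.float64(0.0965), np.float64(0.133)), (0.026, np.float64(0.0965), np.float64(0.133))]
```

Request:
arm_command(
  rows=[
    [[0,-0.001,0.005,0,0],[0,0,0,0,0],[0,-0.001,0.005,0,0],[0,0,0,0,0],[0,0,0,0,0],[0,0,0,0,0],[0,0,0,0,0],[0,0,0,0,0],[0,0,0,0,0],[0,0,0,0,0]],
  ],
)

```text
t: 13.3
eef_pos: [0.4932, 0.0653, 0.1557]
tool_rot: [-0.0, 0.645, 0.765, 0.0]
contact_force: [0.8, -1.4, 0.5]
gripper_width: -0.001
grasp_force: 0.6
```

Run:
```python
from st import *
for i in range(5): st();edge(1,.05,.16)
w=atz("wrist",pr("wrist",[np.r_[m+y*.16,.167]]),.167);
```

```text
t 13.3 tcp [0.4932 0.0653 0.1557] cover xy 0.0004 0.0999 tooly ang 9.74 tilt [ 0. -0. -1.] F [ 0.75 -1.37  0.47] w -0.0011692426672292372
[(-0.026, np.float64(0.097), np.float64(0.1335)), (-0.02, np.float64(0.097), np.float64(0.1335)), (0.02, np.float64(0.097), np.float64(0.1335)), (0.026, np.float64(0.097), np.float64(0.1335))]
t 13.35 tcp [0.4932 0.0653 0.1557] cover xy 0.0004 0.0999 tooly ang 9.74 tilt [ 0. -0. -1.] F [ 0.88 -1.5  -0.53] w 0.004036687204443561
[(-0.026, np.float64(0.097), np.float64(0.1335)), (-0.02, np.float64(0.097), np.float64(0.1335)), (0.02, np.float64(0.097), np.float64(0.1335)), (0.026, np.float64(0.097), np.float64(0.1335))]
t 13.4 tcp [0.4932 0.0654 0.1557] cover xy 0.0004 0.0999 tooly ang 9.74 tilt [ 0.  0. -1.] F [ 0.63 -1.4  -0.03] w 0.0015497581194501857
[(-0.026, np.float64(0.097), np.float64(0.1335)), (-0.02, np.float64(0.097), np.float64(0.1335)), (0.02, np.float64(0.097), np.float64(0.1335)), (0.026, np.float64(0.097), np.float64(0.1335))]
t 13.45 tcp [0.4932 0.0653 0.1557] cover xy 0.0004 0.0999 tooly ang 9.74 tilt [ 0.  0. -1.] F [ 0.3  -1.25 -0.11] w -0.0038214740193228095
[(-0.026, np.float64(0.097), np.float64(0.1335)), (-0.02, np.float64(0.097), np.float64(0.1335)), (0.02, np.float64(0.097), np.float64(0.1335)), (0.026, np.float64(0.097), np.float64(0.1335))]
t 13.5 tcp [0.4932 0.0654 0.1557] cover xy 0.0004 0.0999 tooly ang 9.74 tilt [ 0. -0. -1.] F [-0.46 -2.04  0.25] w -0.0017076326153792757
[(-0.026, np.float64(0.097), np.float64(0.1335)), (-0.02, np.float64(0.097), np.float64(0.1335)), (0.02, np.float64(0.097), np.float64(0.1335)), (0.026, np.float64(0.097), np.float64(0.1335))]
```

Request:
arm_command(
  rows=[
    [[0,-0.001,0.006,0,0],[0,0,0,0,0],[0,-0.001,0.006,0,0],[0,0,0,0,0],[0,0,0,0,0],[0,0,0,0,0],[0,0,0,0,0],[0,0,0,0,0],[0,0,0,0,0],[0,0,0,0,0]],
  ],
)

```text
t: 14.8
eef_pos: [0.4931, 0.0661, 0.1557]
tool_rot: [-0.0, 0.645, 0.765, 0.0]
contact_force: [-0.3, -2.0, -0.7]
gripper_width: 0.004
grasp_force: 0.6
```

```bash
cat >> st.py <<'E'
def prof(n,lo,hi,z=.1685,xs=(-.015,-.005,.005,.015)):
    "print gray profile along cover y"
    im=cams.read_camera(n).astype(np.float32);ys=np.arange(lo,hi,.0005*np.sign(hi-lo));r=0
    for a in xs:
        P=pr(n,[np.r_[m+x*a+y*b,z] for b in ys]).astype(np.float32)
        r=r+cv2.remap(im,P[None,:,0],P[None,:,1],cv2.INTER_LINEAR)[0].mean(1)/len(xs)
    print(" ".join(f"{b*1e3:.1f}:{v:.0f}" for b,v in zip(ys,r)))
E
python3 - <<'E'
from st import *
F=[]
for i in range(4): F.append(y@get_obs()['contact_force'][:2]);edge(1,.05,.16) if i==0 else cams.read_camera("wrist")
print(F);st();prof("wrist",.128,.145);prof("wrist",.155,.165,.167)
E
```

```text
[(-0.026, np.float64(0.0975), np.float64(0.134)), (-0.02, np.float64(0.0975), np.float64(0.134)), (0.02, np.float64(0.098), np.float64(0.1345)), (0.026, np.float64(0.098), np.float64(0.1345))]
[np.float64(-1.9337708249704169), np.float64(-1.3765043875508678), np.float64(-1.853646272010548), np.float64(-1.6149627565053446)]
t 15.0 tcp [0.4931 0.0661 0.1557] cover xy 0.0004 0.1007 tooly ang 9.74 tilt [ 0. -0. -1.] F [ 0.16 -0.9   0.46] w -0.002084223946485194
128.0:70 128.5:71 129.0:70 129.5:71 130.0:72 130.5:71 131.0:72 131.5:72 132.0:73 132.5:71 133.0:63 133.5:54 134.0:46 134.5:43 135.0:43 135.5:43 136.0:44 136.5:44 137.0:44 137.5:44 138.0:44 138.5:45 139.0:45 139.5:44 140.0:44 140.5:44 141.0:84 141.5:122 142.0:135 142.5:136 143.0:137 143.5:137 144.0:137 144.5:138
155.0:141 155.5:140 156.0:140 156.5:141 157.0:141 157.5:147 158.0:174 158.5:186 159.0:199 159.5:207 160.0:210 160.5:205 161.0:195 161.5:192 162.0:188 162.5:176 163.0:147 163.5:107 164.0:97 164.5:97 165.0:97
```

```bash
cat >> st.py <<'E'
def shift():
    "cover shift (topc crop, regions) since start, in px"
    a=cv2.imread("pics/topc.png",0).astype(np.float32)
    im=np.mean([cams.read_camera("top")[160:290,220:400,::-1] for _ in range(2)],0).astype(np.uint8)
    b=cv2.cvtColor(cv2.resize(im,None,fx=4.4,fy=4.4,interpolation=cv2.INTER_CUBIC),cv2.COLOR_BGR2GRAY).astype(np.float32)
    for nm,(u0,v0,u1,v1) in dict(ventB=(480,150,672,315),edgeR=(640,60,735,400),edgeBot=(420,350,650,450),dish=(340,225,455,340),trayR=(665,100,770,440)).items():
        W=np.eye(2,3,dtype=np.float32)
        try:
            c,W=cv2.findTransformECC(a[v0:v1,u0:u1],b[v0:v1,u0:u1],W,cv2.MOTION_TRANSLATION,(3,100,1e-6),None,5)
            dm=W[:,2]*[1,1]*2.5/4.4; print(nm,round(float(c),3),"mm world dx,dy",(-dm[1]).round(2),(-dm[0]).round(2))
        except cv2.error as e: print(nm,"fail")
E
python3 - <<'E'
from st import *
shift();st()
E
```

```text
ventB 0.996 mm world dx,dy 0.01 -0.03
edgeR 0.999 mm world dx,dy 0.0 -0.01
edgeBot 0.996 mm world dx,dy 0.04 -0.03
dish 0.998 mm world dx,dy 0.03 -0.03
trayR 0.999 mm world dx,dy -0.0 0.01
t 15.2 tcp [0.4931 0.0661 0.1557] cover xy 0.0004 0.1007 tooly ang 9.74 tilt [ 0. -0. -1.] F [-0.04 -1.    0.88] w -0.003237121127752121
```

The cover hasn't moved and the force is still only sliding friction, so I'll push A a little further until the stop shows in the force.

Request:
arm_command(
  rows=[
    [[0,-0.001,0.006,0,0],[0,0,0,0,0],[0,-0.001,0.006,0,0],[0,0,0,0,0],[0,-0.001,0.006,0,0],[0,0,0,0,0],[0,0,0,0,0],[0,0,0,0,0],[0,0,0,0,0],[0,0,0,0,0]],
  ],
)

```text
t: 16.45
eef_pos: [0.493, 0.0671, 0.1557]
tool_rot: [0.0, 0.645, 0.765, 0.0]
contact_force: [0.8, -3.1, -0.8]
gripper_width: 0.0
grasp_force: 1.9
```

Run:
```python
from st import *
F=[]
for i in range(4): F.append(y@get_obs()['contact_force'][:2]);edge(1,.05,.16) if i==0 else cams.read_camera("wrist")
print(np.round(F,2));st();shift();prof("wrist",.130,.144)
```

```text
[(-0.026, np.float64(0.0985), np.float64(0.135)), (-0.02, np.float64(0.099), np.float64(0.1355)), (0.02, np.float64(0.099), np.float64(0.1355)), (0.026, np.float64(0.099), np.float64(0.1355))]
[-3.23 -3.66 -3.44 -3.84]
t 16.65 tcp [0.493  0.0671 0.1557] cover xy 0.0004 0.1017 tooly ang 9.74 tilt [ 0.  0. -1.] F [ 1.25 -4.78  0.19] w -0.005982914175136424
ventB 0.975 mm world dx,dy -0.14 0.76
edgeR 0.986 mm world dx,dy -0.24 0.35
edgeBot 0.996 mm world dx,dy 0.03 0.02
dish 0.983 mm world dx,dy -0.23 0.98
trayR 0.982 mm world dx,dy -0.11 0.28
130.0:71 130.5:71 131.0:71 131.5:71 132.0:72 132.5:72 133.0:72 133.5:70 134.0:65 134.5:56 135.0:48 135.5:44 136.0:43 136.5:43 137.0:44 137.5:44 138.0:45 138.5:45 139.0:45 139.5:45 140.0:46 140.5:46 141.0:44 141.5:48 142.0:92 142.5:130 143.0:136 143.5:137
```

A has reached its stop: the force rose to 3.5 N and the cover began to take up its play by about 1 mm. I'll back off, lift and go over to vent B.

Request:
arm_command(
  rows=[
    [[0,0.021,-0.123,0,0],[0,0.021,-0.124,0,0],[0,0,0,0.4,0],[0,0,0,0.6,0],[0,0.08,-0.48,0,0],[0,0.08,-0.48,0,0],[0,0.08,-0.48,0,0],[0,0.08,-0.48,0,0],[0,0.09,-0.49,0,0],[0,0,0,0,0]],
  ],
)

```text
t: 18.05
eef_pos: [0.52, -0.095, 0.2159]
tool_rot: [0.0, 0.646, 0.763, -0.0]
contact_force: [0.5, 0.5, 0.0]
gripper_width: -0.003
grasp_force: 0.0
```

Run:
```python
from st import *
st();im=cams.read_camera("top")[160:290,220:400,::-1]
cv2.imwrite("pics/t3.png",np.vstack([cv2.resize(im,None,fx=3,fy=3,interpolation=cv2.INTER_CUBIC)]))
```

```text
t 18.05 tcp [ 0.52   -0.095   0.2159] cover xy -0.0003 -0.0626 tooly ang 9.49 tilt [-0.001  0.    -1.   ] F [0.47 0.53 0.03] w -0.0025725651536713193
```

View pics/t3.png

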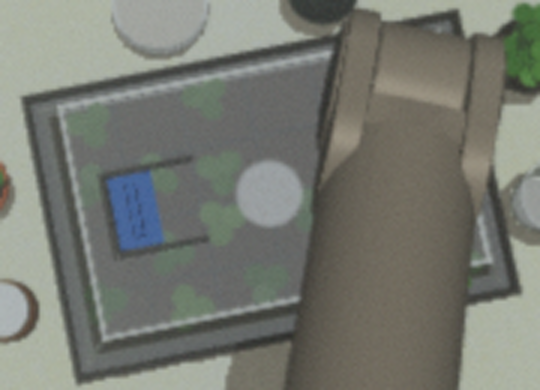

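The top view shows A's blue plate hard against its end bar and the dish in place. I'm now descending at B; the dish edge is about 30 mm clear of the finger.

Request:
arm_command(
  rows=[
    [[0,0,0,-0.3,0],[0,0,0,-0.3,0],[0,0,0,-0.2,0],[0,0,0,-0.15,0],[0,0,0,-0.05,0],[0,0,0,0,0],[0,0,0,0,0],[0,0.008,-0.05,0,0],[0,0.008,-0.05,0,0],[0,0.008,-0.05,0,0]],
  ],
)

```text
t: 19.35
eef_pos: [0.5216, -0.1016, 0.1558]
tool_rot: [0.0, 0.645, 0.765, 0.0]
contact_force: [-0.5, 0.9, 0.0]
gripper_width: -0.003
grasp_force: 0.0
```

Request:
arm_command(
  rows=[
    [[0,0.008,-0.05,0,0],[0,0.008,-0.05,0,0],[0,0.008,-0.05,0,0],[0,0.008,-0.05,0,0],[0,0,0,0,0],[0,0,0,0,0],[0,0,0,0,0],[0,0,0,0,0],[0,0,0,0,0],[0,0,0,0,0]],
  ],
)

```text
t: 20.6
eef_pos: [0.5234, -0.1133, 0.1557]
tool_rot: [0.0, 0.645, 0.765, 0.0]
contact_force: [-0.0, 0.1, 0.0]
gripper_width: -0.003
grasp_force: 0.0
```

Run:
```python
from st import *
st();edge(-1,.05,.16,"side");edge(-1,.05,.16,"wrist");edge(1,.05,.16,"side")
```

```text
t 20.6 tcp [ 0.5234 -0.1133  0.1557] cover xy 0.0 -0.0813 tooly ang 9.74 tilt [-0.  0. -1.] F [-0.03  0.14  0.02] w -0.0027676195542290422
[(-0.026, np.float64(-0.115), np.float64(-0.0805)), (-0.02, np.float64(-0.116), np.float64(-0.08)), (0.02, np.float64(-0.1165), np.float64(-0.094)), (0.026, np.float64(-0.116), np.float64(-0.0935))]
[(-0.026, np.float64(-0.11), np.float64(-0.078)), (-0.02, np.float64(-0.103), np.float64(-0.078)), (0.02, np.float64(-0.104), np.float64(-0.0775)), (0.026, np.float64(-0.1105), np.float64(-0.0775))]
[(-0.026, np.float64(0.0965), np.float64(0.1355)), (-0.02, np.float64(0.0965), np.float64(0.1355)), (0.02, np.float64(0.0965), np.float64(0.136)), (0.026, np.float64(0.0965), np.float64(0.136))]
```

B is following: its inner edge is at -0.078, so its centre is at about -0.096. About 18 mm remain.

Request:
arm_command(
  rows=[
    [[0,0.007,-0.04,0,0],[0,0.007,-0.04,0,0],[0,0.007,-0.04,0,0],[0,0.007,-0.04,0,0],[0,0.007,-0.04,0,0],[0,0.006,-0.03,0,0],[0,0.002,-0.01,0,0],[0,0.002,-0.01,0,0],[0,0,0,0,0],[0,0,0,0,0]],
  ],
)

```text
t: 22.0
eef_pos: [0.5261, -0.1284, 0.1557]
tool_rot: [0.0, 0.645, 0.765, -0.0]
contact_force: [-0.4, 0.3, -0.1]
gripper_width: -0.005
grasp_force: 0.5
```

```bash
cat >> st.py <<'E'
def rep():
    F=[]
    for i in range(4): F.append(y@get_obs()['contact_force'][:2]);cams.read_camera("wrist") if i else edge(-1,.05,.16,"wrist")
    print("F",np.round(F,2));st();edge(-1,.05,.16,"side")
E
python3 -c "
from st import *
rep()"
```

```text
[(-0.026, np.float64(-0.1255), np.float64(-0.0925)), (-0.02, np.float64(-0.1185), np.float64(-0.0925)), (0.02, np.float64(-0.119), np.float64(-0.0925)), (0.026, np.float64(-0.1255), np.float64(-0.0925))]
F [0.38 1.46 0.55 1.3 ]
t 22.2 tcp [ 0.5261 -0.1284  0.1557] cover xy 0.0001 -0.0966 tooly ang 9.74 tilt [-0. -0. -1.] F [-0.23  1.24 -0.21] w -0.0020581264209453645
[(-0.026, np.float64(-0.131), np.float64(-0.095)), (-0.02, np.float64(-0.1315), np.float64(-0.095)), (0.02, np.float64(-0.132), np.float64(-0.111)), (0.026, np.float64(-0.132), np.float64(-0.111))]
```

Request:
arm_command(
  rows=[
    [[0,0.002,-0.01,0,0],[0,0,0,0,0],[0,0.002,-0.01,0,0],[0,0,0,0,0],[0,0.001,-0.01,0,0],[0,0,0,0,0],[0,0.001,-0.006,0,0],[0,0,0,0,0],[0,0,0,0,0],[0,0,0,0,0]],
  ],
)

```text
t: 23.5
eef_pos: [0.5264, -0.1302, 0.1556]
tool_rot: [-0.0, 0.644, 0.765, 0.0]
contact_force: [-1.4, 1.9, 0.9]
gripper_width: 0.004
grasp_force: 1.5
```

```bash
python3 -c "
from st import *
rep()"
```

```text
[(-0.026, np.float64(-0.127), np.float64(-0.0945)), (-0.02, np.float64(-0.1205), np.float64(-0.0945)), (0.02, np.float64(-0.121), np.float64(-0.0945)), (0.026, np.float64(-0.1275), np.float64(-0.0945))]
F [2.14 3.38 2.84 4.12]
t 23.7 tcp [ 0.5264 -0.1302  0.1557] cover xy 0.0001 -0.0985 tooly ang 9.75 tilt [ 0. -0. -1.] F [-0.99  3.11  0.08] w 0.00020384622062748458
[(-0.026, np.float64(-0.133), np.float64(-0.097)), (-0.02, np.float64(-0.133), np.float64(-0.097)), (0.02, np.float64(-0.1335), np.float64(-0.114)), (0.026, np.float64(-0.134), np.float64(-0.113))]
```

The force has risen to about 3 N where the stop is expected. One more small nudge will confirm it.

Request:
arm_command(
  rows=[
    [[0,0.001,-0.006,0,0],[0,0,0,0,0],[0,0.001,-0.006,0,0],[0,0,0,0,0],[0,0,0,0,0],[0,0,0,0,0],[0,0,0,0,0],[0,0,0,0,0],[0,0,0,0,0],[0,0,0,0,0]],
  ],
)

```text
t: 25.0
eef_pos: [0.5267, -0.1312, 0.1558]
tool_rot: [0.0, 0.645, 0.765, 0.0]
contact_force: [0.1, 3.0, -1.6]
gripper_width: -0.001
grasp_force: 1.3
```

```bash
python3 -c "
from st import *
rep();edge(1,.05,.16,'side')"
```

```text
[(-0.026, np.float64(-0.1285), np.float64(-0.0955)), (-0.02, np.float64(-0.1215), np.float64(-0.0955)), (0.02, np.float64(-0.122), np.float64(-0.0955)), (0.026, np.float64(-0.1285), np.float64(-0.0955))]
F [2.99 2.18 2.25 2.72]
t 25.2 tcp [ 0.5266 -0.1312  0.1557] cover xy 0.0002 -0.0995 tooly ang 9.74 tilt [-0.  0. -1.] F [ 0.65  2.55 -1.73] w 0.0027649501726455823
[(-0.026, np.float64(-0.1335), np.float64(-0.098)), (-0.02, np.float64(-0.1345), np.float64(-0.098)), (0.02, np.float64(-0.135), np.float64(-0.1145)), (0.026, np.float64(-0.135), np.float64(-0.114))]
[(-0.026, np.float64(0.0955), np.float64(0.134)), (-0.02, np.float64(0.0955), np.float64(0.1345)), (0.02, np.float64(0.0955), np.float64(0.135)), (0.026, np.float64(0.0955), np.float64(0.135))]
```

A's plate also moved back by 1 mm, which means the whole cover slid back. So B is at its stop and the cover has returned. I'll back off, lift and move clear.

Request:
arm_command(
  rows=[
    [[0,-0.021,0.123,0,0],[0,-0.021,0.124,0,0],[0,0,0,0.4,0],[0,0,0,0.7,0],[0,0,0,0.7,0],[0,0,0.7,0.2,0],[0,0,0.8,0,0],[0,0,0.8,0,0],[0,0,0.8,0,0],[0,0,0.8,0,0]],
  ],
)

```text
t: 26.55
eef_pos: [0.5238, 0.1193, 0.276]
tool_rot: [0.0, 0.645, 0.765, 0.0]
contact_force: [0.0, -0.5, 0.1]
gripper_width: 0.002
grasp_force: 0.0
```

Request:
arm_command(
  rows=[
    [[0,-0.1,0.8,0,0],[0,-0.1,0.8,0,0],[0,-0.1,0.8,0,0],[0,-0.1,0.8,0,0],[0,-0.1,0.8,0,0],[0,0,0.5,0,0],[0,0,0,0,0],[0,0,0,0,0],[0,0,0,0,0],[0,0,0,0,0]],
  ],
)

```text
t: 27.8
eef_pos: [0.4945, 0.3866, 0.276]
tool_rot: [0.0, 0.645, 0.764, 0.0]
contact_force: [-0.4, -0.4, 0.9]
gripper_width: 0.004
grasp_force: 0.0
```

```bash
python3 -c "
from st import *
st();edge(1,.05,.16,'top');edge(-1,.05,.16,'top');shift()
for s in(1,-1):print(s);prof('top',.09*s,.16*s)
"
```

```text
t 27.8 tcp [0.4945 0.3866 0.276 ] cover xy 0.0558 0.4164 tooly ang 9.65 tilt [ 0.  0. -1.] F [-0.44 -0.43  0.87] w 0.0039000276868091173
[(-0.026, np.float64(0.0975), np.float64(0.1345)), (-0.02, np.float64(0.0965), np.float64(0.1345)), (0.02, np.float64(0.097), np.float64(0.1345)), (0.026, np.float64(0.097), np.float64(0.135))]
[(-0.026, np.float64(-0.133), np.float64(-0.0955)), (-0.02, np.float64(-0.1335), np.float64(-0.0955)), (0.02, np.float64(-0.1335), np.float64(-0.095)), (0.026, np.float64(-0.1335), np.float64(-0.0955))]
ventB 0.74 mm world dx,dy 0.38 -0.96
edgeR 0.994 mm world dx,dy 0.15 -0.04
edgeBot 0.992 mm world dx,dy 0.06 0.62
dish 0.991 mm world dx,dy 0.09 -0.13
trayR 0.998 mm world dx,dy 0.05 -0.03
1
90.0:110 90.5:110 91.0:110 91.5:110 92.0:109 92.5:109 93.0:109 93.5:109 94.0:109 94.5:110 95.0:110 95.5:111 96.0:111 96.5:111 97.0:111 97.5:111 98.0:111 98.5:112 99.0:112 99.5:113 100.0:113 100.5:113 101.0:113 101.5:113 102.0:113 102.5:113 103.0:113 103.5:113 104.0:113 104.5:113 105.0:113 105.5:113 106.0:113 106.5:113 107.0:113 107.5:112 108.0:112 108.5:111 109.0:110 109.5
[... 1776 characters left out ...]
:108 -127.5:108 -128.0:108 -128.5:108 -129.0:108 -129.5:108 -130.0:107 -130.5:106 -131.0:102 -131.5:98 -132.0:93 -132.5:89 -133.0:84 -133.5:80 -134.0:78 -134.5:76 -135.0:74 -135.5:73 -136.0:73 -136.5:74 -137.0:75 -137.5:76 -138.0:78 -138.5:82 -139.0:86 -139.5:91 -140.0:95 -140.5:99 -141.0:102 -141.5:104 -142.0:106 -142.5:108 -143.0:109 -143.5:110 -144.0:110 -144.5:110 -145.0:111 -145.5:111 -146.0:111 -146.5:111 -147.0:111 -147.5:111 -148.0:110 -148.5:110 -149.0:110 -149.5:110 -150.0:110 -150.5:110 -151.0:110 -151.5:110 -152.0:110 -152.5:110 -153.0:110 -153.5:112 -154.0:114 -154.5:117 -155.0:119 -155.5:124 -156.0:130 -156.5:137 -157.0:144 -157.5:151 -158.0:155 -158.5:156 -159.0:153 -159.5:150
```

The plate centres are 230.2 mm apart (2 × 115 = 230 when shut), so both vents are shut. The cover and dish are back within about 0.2 mm of where they started.

```bash
python3 -c "
from h import *
print(job.hand_in())"
```

```text
the job is handed in; nothing more can be done
None
```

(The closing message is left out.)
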